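# Run the torch carriage back to its red stop

## Robot

A 6-joint arm with a two-finger parallel gripper is mounted at the origin on the work surface. World frame = base frame: x ahead of the robot, y to its left, z up, the work surface at z = 0. Lengths are in m, angles in rad, forces in N, time in s.
With the tool pointing down it reaches from about 0.275 to 0.875 m from the base axis. Payload 12.5 kg.
Tool frame: the origin (TCP) lies on the centre line of the jaws, within the pads' length; the fingertips stand r.finger_overhang ahead of it and the grasp point (between the pads) lies 3 mm ahead of it (r.finger_overhang is the distance from the TCP to the fingertips, in m); z points along the fingers, y is the line along which they close (so a half turn about z gives the same grasp; the last joint's range is limited). The gripper opens to 85 mm and grips with 20 to 120 N. Pads are 22 mm wide; open, the fingers measure 114 mm over their backs; the gripper's body (76 mm by 85 mm) begins 54 mm behind the grasp point. The pads swing forward as they close: fully open they stand 13 mm farther back than shut.
Start: joints at [1.207, 0.351, 1.652, -0, 1.139, -0.085], TCP at [0.151, 0.529, 0.253] pointing down, gripper open.
Joint ranges: [-2.75, 2.75], [-0.79, 2.1], [0.01, 2.65], [-1.57, 4.71], [0.07, 3.14], [-2.87, 2.87]. Speed limits (rad/s): [2.22, 2.22, 2.79, 3.14, 3.14, 3.14].

## Interface

Orientations are given as a unit quaternion [x, y, z, w].
In Python, from cell import r, optics gives the robot as it stands. The module is installed in compiled form; this text tells all that it offers. Calls block until the motion is done:
- r.move_to(position, orientation): joint-space move of the TCP to a pose.
- r.move_linear(position, rot=None, vel=0.15): straight line of the TCP; rot=None keeps the orientation; vel is the mean speed in m/s.
- r.set_joints(angles): joint-space move.
- r.set_gripper(opening, squeeze=None): opening from 0.0 (shut) to 1.0 (fully open); squeeze is the grip in N (None keeps the last); returns when the fingers have stopped.
- r.sleep(seconds).
- r.inverse_kinematics(position, orientation): joint angles nearest the present ones, or None.
- optics.get_image(name): name is "scene" or "top" or "wrist"; returns a dict with "pixels" (480x640x3 uint8, red, green, blue), "depth" (480x640 float32, m along the optical axis (not along the pixel's ray), 0 where there is no reading), "fx", "fy", "cx", "cy" (pixels), "D" ([k1, k2, p1, p2, k3] as OpenCV has them; the pictures are not rectified), "camera_from_world" (4x4, takes a point from world to camera coordinates); the wrist camera has in their place "mount" (4x4, takes a point from camera to tool coordinates, whose origin is the TCP and whose axes are the flange's). Camera axes: x right, y down, z forward; pixel columns grow to the right and rows downward; lengths in m; the calibration is good to about 2 mm. A picture is of the moment at which its call begins: read the wrist's pose just before it.
A pose or a line that the arm cannot do raises r.PlanningError and nothing moves.
- r.hand_in(): hands the job in; it is judged then, once.
Readings, each from a call of its own:
- r.current_t(): time.
- r.current_q(): joint angles.
- r.current_qvel(): joint speeds.
- r.current_effort(): joint torques, N m.
- r.current_tool_pos(): TCP position.
- r.current_ee_rot(): TCP orientation.
- r.current_contact_force(): force on the tool from outside, world axes, zero at the start.
- r.current_torque(): the same for the moment, N m.
- r.current_opening(): opening from 0.0 (shut) to 1.0 (fully open).
- r.current_finger_force(): force on a finger pad.
Only numpy, scipy, OpenCV 4.12 (cv2) and the standard library are available. Lean on these libraries where they do the work, as an engineer would, in place of code of your own. Each camera call takes 0.05 s, during which the arm holds its last target. There are 200 camera calls.

## Task

The blue welding carriage has been left part-way along its rail, and its drive lock keeps it from rolling. With the fingertips, press the yellow release button on top of it and, keeping the button held down, push the carriage along the rail without slamming it until it is right up against the red end stop; then let the button spring back up and move clear. Do not force the carriage along while the button is up, and leave the tools and steel lying about where they are.

Things in the scene. Friction and masses are not known exactly. Their poses are not given: they have to be found in the camera images.
- carriage: Blue welding carriage on the rail. Origin: middle of the carriage, on the rail's top face, 33 mm above the table. y runs along the rail, its only way to move; x points to the torch-arm side. Base plate 130 x 130 mm, housing 100 (x) x 120 (y), top 73 mm above origin. Black battery reaches x = -92 mm. Mass 0.6 to 1.3 kg. Rolls with 2 to 3 N when free; locked, it has up to 6 mm of play and no more.
- guard (a point): Point midway between the top edges of the two upright steel guard plates beside the button, 96 mm above the carriage's origin, 8 mm above the raised button. Plates 46 mm wide (x), 8 mm thick (y), 26 mm high, inner faces 26 mm either way along y. A fingertip holding the button down can push the carriage by friction on the button or against a plate.
- torch_clamp (a point): Empty black torch clamp ring at the end of a level steel rod, 200 mm out on the carriage's x side, 77 mm above the table. The rod, 14 mm thick, lies 89 mm above the table and reaches x = 229 mm; the highest part there is 130 mm above the table. Moves with the carriage.
- release_top (a point): Middle of the top face of the yellow round release button, 32 mm in diameter, at x = y = 0 of the carriage, 88 mm above its origin (121 mm above the table) when up. It moves down with the button and along with the carriage.
- release (a joint): Travel of the release button, m: 0 up (locked), 0.007 fully down. A spring holds it up: it starts to give at about 3.5 N and is fully down at about 7 N; more force just rests on its end. The lock is free when it is more than 4 mm down. Let go, it springs up into the lock's nearest notch (one every 12 mm, and one at each stop) and holds the carriage there.
- red_stop: Red end stop clamped across one end of the rail (either end), 96 mm across and 36 mm along it, with black rubber buffers on both sides. Fixed. Origin: middle of the block, on the rail's top face; y along the rail. Black clamp knob on top, 56 mm above origin. Buffers reach 24 mm from the origin, so the carriage is right up against them when the two origins are 89 mm apart.
- grey_stop: The same stop in dark grey, clamped near the other end of the rail: not the one wanted.
- rail: Fixed aluminium guide rail with a gear rack on its +x side, 600 mm long (along its y axis), 70 mm wide, 33 mm high, on low grey magnet feet near its ends (138 mm across, 17 mm high). Origin: centre of its underside, on the table; its x axis is the carriage's.
- tee_joint: Loose dark steel T test piece on the torch-arm side of the rail, 56 x 150 mm, 46 mm high, origin at the centre of its underside. Leave alone.
- pipe_offcut: Loose steel pipe end standing upright, 48 mm in diameter, 45 mm high, on the torch-arm side, origin at the centre of its underside. Leave alone.
- wire_brush: Loose wire brush with red handle, lying on the battery side of the rail, 260 mm long (its x), 34 mm wide, 22 mm high, origin under its middle. Leave alone.
- pliers: Loose pliers with blue handles, lying on the battery side of the rail, 190 mm long (its x), 70 mm wide, 12 mm high, origin on the table near the joint. Leave alone.
- magnet_square: Loose red triangular magnetic welding square lying flat right of the rail, legs 110 mm, 20 mm high, origin under its middle. Leave alone.
- angle_piece: Loose dark steel angle section left of the rail, 160 mm long (its x), 40 mm wide, 40 mm high, origin under its middle. Leave alone.

How it is judged:
On the way:
1. The carriage is against the red stop with the release button still held down (horizontal distance between carriage and red_stop below 0.094 m and value of joint release above 0.004 m), for 0.1 s.
At the end, for the whole second after the job is handed in: The carriage stands still right up against the red stop (within 5 mm of touching its buffers), the release button has sprung back up (within 1 mm), and the loose tools and steel lie where they were (within 15 mm) (horizontal distance between carriage and red_stop below 0.094 m and value of joint release below 0.001 m and linear speed of carriage below 0.01 m/s and distance of each of tee_joint, pipe_offcut, wire_brush, pliers, magnet_square, angle_piece from where it was at the start of the episode below 0.015 m).
It fails at once if The carriage is forced along against its lock, with the release button up (value of joint release below 0.0003 m and linear speed of carriage above 0.015 m/s and contact force between any of the fingers, the arm and carriage above 25 N).
It fails at once if The carriage is slammed (faster than 0.4 m/s) (linear speed of carriage above 0.4 m/s).
It fails at once if A loose tool or piece of steel is moved or lifted by more than 15 mm (distance of any of tee_joint, pipe_offcut, wire_brush, pliers, magnet_square, angle_piece from where it was at the start of the episode above 0.015 m).
It also fails if it takes over 42 s, if anything falls off the work surface, if the arm or the gripper's body presses on something with over 40 N, if the wrist force passes 120 N, or if a joint passes its speed limit or range.

## Working session

There is one attempt and no reset: what is moved stays moved. The work goes in short steps, each a Python script; the robot and the scene stay as the last script left them, time stands still between calls to the robot, and variables do not carry over. Pictures are saved under pics/ and viewed, at most 10 in all, crops included, and the job is handed in when it is done.

```bash
mkdir -p pics
python3 - <<'E'
from cell import r, optics
import cv2, pickle
d={}
for n in("scene","top"):
    im=optics.get_image(n); d[n]=im
    cv2.imwrite(f"pics/{n}1.png",im["pixels"][:,:,::-1])
    print(n,im["fx"],im["fy"],im["cx"],im["cy"],im["D"],im["camera_from_world"])
pickle.dump(d,open("im.pkl","wb"))
print(r.finger_overhang,r.current_ee_rot(),r.current_contact_force(),r.current_t())
E
```

```text
scene 571.0145648184899 571.0145648184899 333.6261668273582 239.5162955452282 [0.01666109 0.         0.         0.         0.        ] [[-0.90465012  0.42595861  0.01293937  0.52285036]
 [ 0.35164136  0.76327933 -0.54198988 -0.13067581]
 [-0.24074161 -0.48576119 -0.84028539  1.79035309]
 [ 0.          0.          0.          1.        ]]
top 448.8128620975566 448.8128620975566 315.97661920834963 233.0691695007177 [-0.06913179  0.          0.          0.          0.        ] [[ 1.30732405e-02 -9.99911659e-01  2.40103156e-03 -2.15234225e-02]
 [-9.78210239e-01 -1.32870241e-02 -2.07191176e-01  5.83386938e-01]
 [ 2.07204775e-01  3.59946420e-04 -9.78297527e-01  1.16005329e+00]
 [ 0.00000000e+00  0.00000000e+00  0.00000000e+00  1.00000000e+00]]
0.022 [ 1.38943619e-01  9.90300170e-01 -4.79714453e-04 -1.16657969e-04] [ 0.35669306 -0.02025281 -0.3602815 ] 0.1
```

View pics/top1.png

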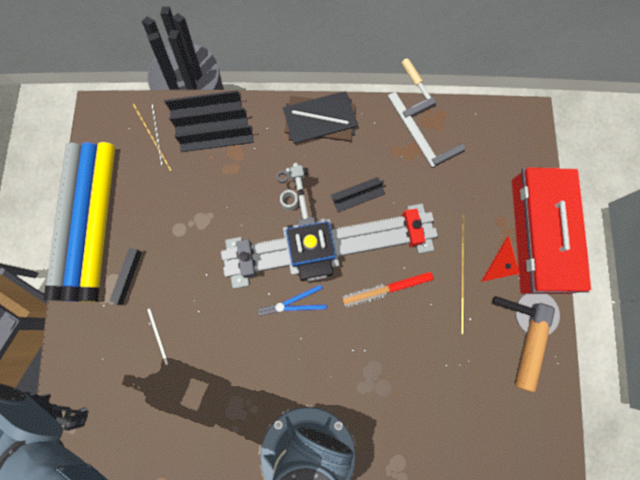

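View pics/scene1.png

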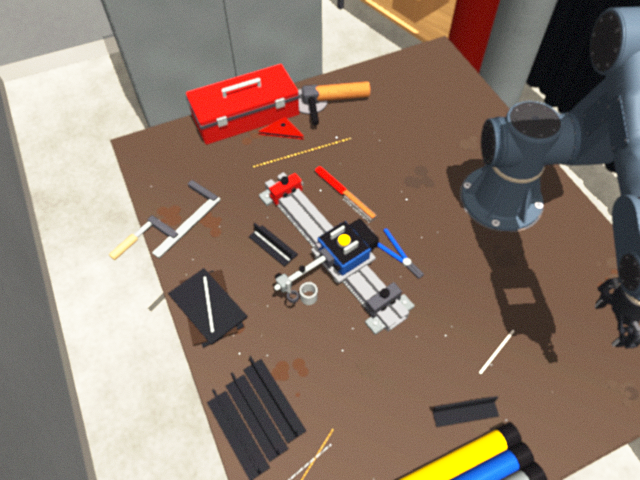

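The top view shows the button at (311,241), the red stop at (416,226) and the grey stop at (243,256). The torch arm points up (+x world), so the push goes right (about -y world). Next I compute positions from both views.

```bash
cat > h.py <<'E'
import numpy as np, cv2
def cast(im,uv,z,T=None):
    K=np.array([[im["fx"],0,im["cx"]],[0,im["fy"],im["cy"]],[0,0,1]])
    p=cv2.undistortPoints(np.float64([[uv]]),K,np.array(im["D"])).ravel()
    T=np.linalg.inv(im["camera_from_world"]) if T is None else T
    d=T[:3,:3]@[p[0],p[1],1]; o=T[:3,3]
    return o+d*(z-o[2])/d[2]
def blob(im,lo,hi,roi):
    h=cv2.cvtColor(im["pixels"],cv2.COLOR_RGB2HSV); m=cv2.inRange(h,np.array(lo),np.array(hi))
    k=np.zeros_like(m); x0,y0,x1,y1=roi; k[y0:y1,x0:x1]=m[y0:y1,x0:x1]
    n,l,s,c=cv2.connectedComponentsWithStats(k); i=1+np.argmax(s[1:,4]); return c[i],s[i]
E
python3 - <<'E'
import pickle; from h import *
d=pickle.load(open("im.pkl","rb"))
for n,ry,rr,rk in(("top",(280,220,340,260),(395,195,435,250),None),("scene",(320,225,370,260),(260,165,310,215),None)):
    im=d[n]; c,s=blob(im,(22,120,120),(35,255,255),ry); print(n,"button",c,s[4],cast(im,c,.121))
    c,s=blob(im,(0,150,80),(8,255,255),rr); print("red",c,s,cast(im,c,.065))
    c,s=blob(im,(0,0,0),(179,255,60),rr); print("knob",c,s,cast(im,c,.085))
    g=(225,235,260,275) if n=="top" else (365,280,410,315)
    c,s=blob(im,(0,0,0),(179,255,45),g); print("greyknob",c,s,cast(im,c,.085))
E
```

```text
top button [310.04347826 240.97826087] 138 [0.54991759 0.00123387 0.121     ]
red [413.4966443  227.26621924] [402 209  23  38 447] [ 0.60260936 -0.27974532  0.065     ]
knob [417.16666667 223.625     ] [414 221   7   7  24] [ 0.60822406 -0.28555494  0.085     ]
greyknob [252. 252.] [252 252   1   1   1] [0.52506794 0.15484243 0.085     ]
scene button [343.91269841 239.45238095] 126 [0.55031751 0.00336468 0.121     ]
red [285.24425887 187.11064718] [269 173  34  33 479] [ 0.61215219 -0.27144389  0.065     ]
knob [284.32352941 180.05882353] [281 177   7   7  34] [ 0.60935426 -0.28228643  0.085     ]
greyknob [384.0212766  293.14893617] [380 290   9   8  47] [0.51646384 0.17909198 0.085     ]
```

Run:
```python
from cell import r, optics
from h import *
from scipy.spatial.transform import Rotation as R
a=np.arctan2(.98,-.2)/2; q=[np.cos(a),np.sin(a),0,0]
b=np.array([.550,.0023])
qj=r.inverse_kinematics([*b,.24],q); print(qj, r.inverse_kinematics([b[0]+.042,b[1]-.205,.143],q))
r.set_gripper(0.0)
r.move_to([*b,.24],q)
r.sleep(.3)
T=np.eye(4);T[:3,:3]=R.from_quat(r.current_ee_rot()).as_matrix();T[:3,3]=r.current_tool_pos()
im=optics.get_image("wrist"); cv2.imwrite("pics/w1.png",im["pixels"][:,:,::-1])
W=T@im["mount"]; print(T, im["mount"])
try:
    c,s=blob(im,(22,120,120),(35,255,255),(0,0,640,480)); print(c,s,cast(im,c,.121,W))
except Exception as e: print(e)
print(r.current_contact_force(),r.current_t(),r.finger_overhang,r.current_opening())
```

```text
[-8.04639651e-02  3.64955986e-01  1.66631164e+00 -4.44089210e-16
  1.11032503e+00 -2.81781073e-01] [-4.04267540e-01  6.09294670e-01  1.53698045e+00 -4.44089210e-16
  9.95317529e-01 -6.05584648e-01]
[[-2.00432090e-01  9.79707597e-01  3.44125640e-05  5.50004469e-01]
 [ 9.79707598e-01  2.00432090e-01  1.79131944e-05  2.58506469e-03]
 [ 1.06523105e-05  3.73046294e-05 -9.99999999e-01  2.40024427e-01]
 [ 0.00000000e+00  0.00000000e+00  0.00000000e+00  1.00000000e+00]] [[-3.60737658e-04 -9.49827454e-01 -3.12774164e-01  7.99886910e-02]
 [ 9.99999577e-01 -6.07105120e-04  6.90298719e-04  2.29521166e-04]
 [-8.45551471e-04 -3.12773782e-01  9.49827272e-01 -1.21113480e-01]
 [ 0.00000000e+00  0.00000000e+00  0.00000000e+00  1.00000000e+00]]
[321.8735119  240.05853175] [ 297  215   51   51 2016] [0.55083745 0.00275583 0.121     ]
[ 1.24862643 -0.21237517 -0.77270532] 3.5667 0.022 0.004491543881258302
```

View pics/w1.png

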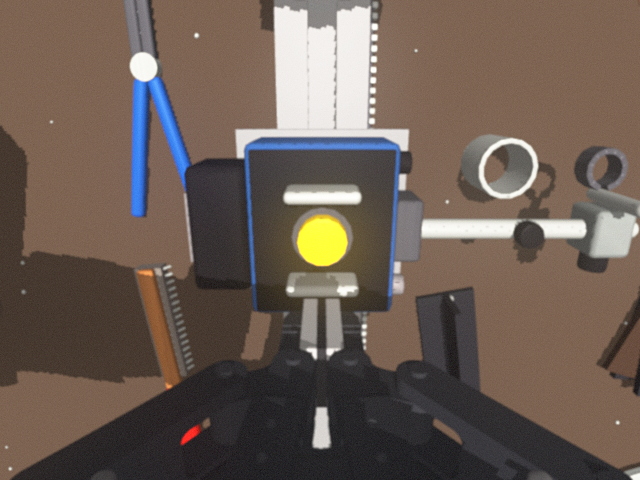

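The wrist view shows the button at (322,240), with the guard plates above and below it and the fingertips' path clear. The button is at about (0.5507, 0.0027). Next I press it under force control.

Run:
```python
from cell import r
import numpy as np
u=np.array([.202,-.979]); p=np.array([.5507,.0027])+.005*u
f0=np.mean([r.current_contact_force() for _ in range(5)],0)
r.move_linear([*p,.160],vel=.1); r.move_linear([*p,.148],vel=.05)
r.sleep(.1); f0=r.current_contact_force(); print(f0)
z=.148
while z>.125:
    z-=.001; r.move_linear([*p,z],vel=.02); f=np.array(r.current_contact_force())-f0
    print(round(z,4),np.round(f,1),np.round(r.current_tool_pos(),4))
    if f[2]>15: break
print(r.current_t())
```

```text
[ 0.64127822  0.50923984 -0.78608556]
0.147 [-0.7 -1.   0.7] [ 0.5517 -0.0022  0.147 ]
0.146 [-0.9 -0.2  0.4] [ 0.5517 -0.0022  0.146 ]
0.145 [-0.4 -0.3  1.3] [ 0.5517 -0.0022  0.1449]
0.144 [-0.8  0.4  0.3] [ 0.5517 -0.0022  0.1439]
0.143 [-1.1 -0.5  2.2] [ 0.5518 -0.0022  0.1431]
0.142 [ 0.1 -1.6  4.7] [ 0.5518 -0.0022  0.1421]
0.141 [-0.2 -0.3  5.2] [ 0.5518 -0.0022  0.1411]
0.14 [-0.  -0.6  5.8] [ 0.5518 -0.0022  0.14  ]
0.139 [-0.2 -0.2  5.7] [ 0.5518 -0.0022  0.1391]
0.138 [-0.5 -0.5  6.9] [ 0.5518 -0.0022  0.1381]
0.137 [-0.4 -1.   6.4] [ 0.5518 -0.0022  0.1371]
0.136 [-0.9  0.2  7.4] [ 0.5518 -0.0022  0.1362]
0.135 [-3.3 -0.4 14.6] [ 0.552  -0.0022  0.1359]
0.134 [-6.6 -0.6 24.9] [ 0.5522 -0.0023  0.1358]
8.5083
```

Run:
```python
from cell import r
import numpy as np
u=np.array([.202,-.979]); u/=np.linalg.norm(u); p0=np.array([.5507,.0027])+.005*u
z=.1345; s=0
while s<.235:
    ds=.02 if s<.17 else .004
    s+=ds; r.move_linear([*(p0+s*u),z],vel=.06 if ds>.01 else .03)
    f=np.array(r.current_contact_force()); t=r.current_tool_pos(); fu=-f[:2]@u
    print(round(s,3),round(z,4),"Fz %.1f Fu %.1f lat %.1f"%(f[2],fu,f[0]*u[1]-f[1]*u[0]),round(t[2],4),round(r.current_t(),1))
    if f[2]>24: z-=-.0005
    elif f[2]<14: z-=.0005
    if s>.18 and fu>12 or abs(fu)>25: break
```

```text
0.02 0.1345 Fz 18.3 Fu -2.0 lat 3.8 0.1359 9.0
0.04 0.1345 Fz 18.7 Fu -2.1 lat 5.3 0.1359 9.5
0.06 0.1345 Fz 17.7 Fu -1.6 lat 4.6 0.1359 10.0
0.08 0.1345 Fz 17.5 Fu -1.5 lat 5.7 0.1359 10.4
0.1 0.1345 Fz 17.9 Fu -2.0 lat 4.1 0.1359 10.9
0.12 0.1345 Fz 16.3 Fu -1.3 lat 4.2 0.1359 11.4
0.14 0.1345 Fz 16.9 Fu -2.2 lat 4.7 0.1359 11.9
0.16 0.1345 Fz 16.8 Fu -1.1 lat 4.7 0.1359 12.4
0.18 0.1345 Fz 16.0 Fu -1.6 lat 5.0 0.1359 12.9
0.184 0.1345 Fz 16.4 Fu -0.4 lat 4.8 0.1359 13.1
0.188 0.1345 Fz 17.1 Fu -0.9 lat 4.5 0.136 13.4
0.192 0.1345 Fz 15.6 Fu -0.1 lat 4.8 0.1359 13.7
0.196 0.1345 Fz 16.2 Fu -1.4 lat 5.5 0.1359 14.0
0.2 0.1345 Fz 16.7 Fu 0.3 lat 4.1 0.136 14.3
0.204 0.1345 Fz 18.0 Fu 5.9 lat 3.4 0.1359 14.6
0.208 0.1345 Fz 17.6 Fu 9.3 lat 1.6 0.1359 14.8
0.212 0.1345 Fz 16.6 Fu 9.1 lat 0.6 0.1358 15.1
0.216 0.1345 Fz 20.6 Fu 18.1 lat -0.0 0.1358 15.4
```

It touched at about 0.203 m, as expected, and the finger then slid to the plate. I'll check with an image while still holding the button.

Run:
```python
from cell import r, optics
import cv2
r.sleep(.3); print(r.current_contact_force())
im=optics.get_image("top"); cv2.imwrite("pics/t2.png",cv2.resize(im["pixels"][160:320,260:480,::-1],None,fx=3,fy=3,interpolation=2))
```

```text
[-4.49639469 16.76551255 20.58571584]
```

View pics/t2.png

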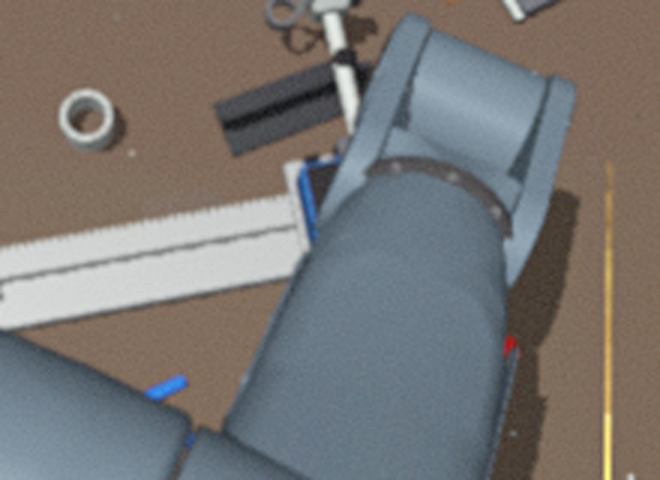

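The arm covers the stop, but the carriage has moved past the T piece and the forces show firm contact. I'll lift straight up, then check.

Run:
```python
from cell import r, optics
from h import *
from scipy.spatial.transform import Rotation as R
u=np.array([.202,-.979]); u/=np.linalg.norm(u); p=np.array([.5507,.0027])+.220*u
r.move_linear([*p,.150],vel=.03); r.move_linear([*p,.165],vel=.06)
p=p-.04*u
r.move_linear([*p,.27],vel=.12); r.sleep(.3)
T=np.eye(4);T[:3,:3]=R.from_quat(r.current_ee_rot()).as_matrix();T[:3,3]=r.current_tool_pos()
im=optics.get_image("wrist"); W=T@im["mount"]; cv2.imwrite("pics/w3.png",im["pixels"][:,:,::-1])
c,s=blob(im,(22,120,120),(35,255,255),(0,0,640,480)); b=cast(im,c,.121,W); print(c,s,b,(b[:2]-[.6088,-.284])@u)
v,w=int(c[1]),int(c[0]); d=im["depth"][v-8:v+8,w-8:w+8]; K=[(c[0]-im["cx"])/im["fx"],(c[1]-im["cy"])/im["fy"],1]
print("button z",(W@np.append(np.array(K)*np.median(d),1))[:3]); print(r.current_t())
# clear of the view of the top camera
r.move_to([.45,.15,.33],r.current_ee_rot()); r.sleep(.2)
im=optics.get_image("top"); cv2.imwrite("pics/t3.png",cv2.resize(im["pixels"][130:330,220:530,::-1],None,fx=2.5,fy=2.5,interpolation=2))
c,s=blob(im,(22,120,120),(35,255,255),(360,200,420,260)); b=cast(im,c,.121); print(c,b,(b[:2]-[.6088,-.284])@u,r.current_t())
```

```text
[320.58056266 255.96483376] [ 299  233   44   46 1564] [ 0.59127121 -0.19493151  0.121     ] -0.09077313843560524
button z [ 0.59120718 -0.19461151  0.12186193]
18.2583
[386.25179856 226.71942446] [ 0.59027958 -0.19609273  0.121     ] -0.08983626104801286 19.85
```

View pics/t3.png

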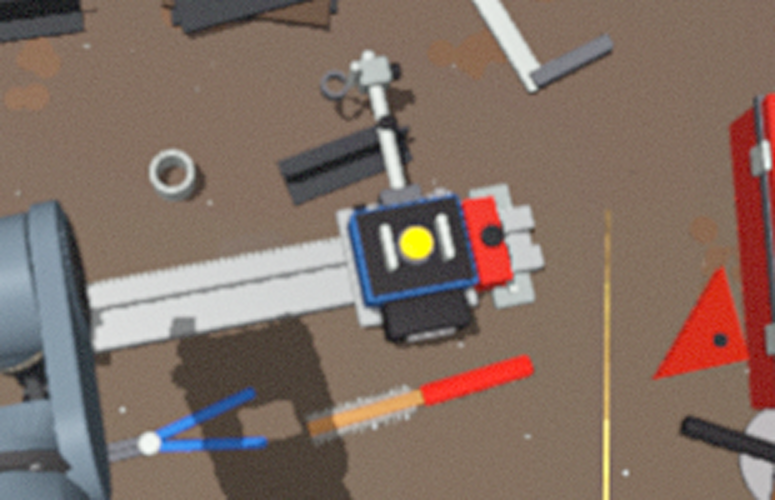

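View pics/w3.png

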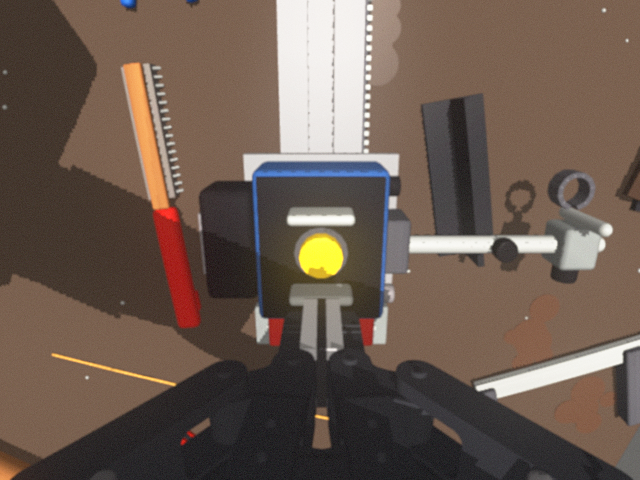

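The top view shows the carriage (button at (416,243) in the crop) right up against the red stop, 0.090 m from origin to origin. The button is back up at z = 0.122 and the loose pieces look undisturbed.

```bash
python3 -c "
from cell import r
print(r.hand_in())"
```

```text
the job is handed in; nothing more can be done
None
```

The job is handed in: the carriage is up against the red stop (origins about 90 mm apart by camera), the button has sprung back up, and the arm is clear at about 20 s; the loose pieces look undisturbed by eye, and no verdict was returned.

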